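# Sweep the loose hardware into the bin and flip it shut

## Robot

A 6-joint arm with a two-finger parallel gripper is mounted at the origin on the work surface. World frame = base frame: x ahead of the robot, y to its left, z up, the work surface at z = 0. Lengths are in m, angles in degrees, forces in N, time in s.
With the tool pointing down it reaches from about 0.35 to 0.875 m from the base axis. Payload 4.2 kg.
Tool frame: the origin (TCP) lies between the finger pads, 19 mm behind the fingertips; this is the grasp point; z points along the fingers, y is the line along which they close (so a half turn about z gives the same grasp; the last joint's range is limited). The gripper opens to 87 mm and grips with 3 to 60 N. Pads are 19 mm wide; open, the fingers measure 117 mm over their backs; the gripper's body (75 mm by 190 mm) begins 51 mm behind the grasp point.
Start: joints at [89.76, 22.042, 0.453, 0, -68.411, -14.817], TCP at [0.162, 0.604, 0.241] pointing down, gripper open.
Joint ranges: [-179.83, 179.83], [-69.29, 118.12], [-61.27, 80.66], [-181.25, 117.63], [-171.15, -9.14], [-177.46, 177.46]. Speed limits (degrees/s): [159.86, 159.86, 180, 180, 180, 180].

## Interface

Orientations are given as a 3x3 rotation matrix whose columns are the frame's x, y, z axes.
In Python, from station import r gives the robot as it stands.
- The arm moves only by the shell command python3 -m jog 'ROWS'. ROWS is text: rows parted by semicolons, each of 5 numbers parted by spaces: the opening, from 0 (shut) to 1 (fully open), then the shift along the world's x, y, z in mm, then the turn about the world's z in degrees. In form: hand dx dy dz roll; .... A call has 1 to 5 rows; each row shifts and turns the commanded pose from where the row before left it; what a row does not reach is not made up. A row lasts 1/8 s, in which the tool goes at most 62.5 mm and 10.7 degrees, less where a joint would pass 70% of its speed; a pose out of reach is approached as far as the arm can. A call is refused whole if a number of a shift passes 62.5 or a number of a turn 10.7, either way. A call with a gripper value outside its range is refused whole. The fingers move at their own pace and stop on an object; the grip force is fixed at half the most. Time passes only in rows, so rows that do not move let the fingers close. It gives the time, the measured TCP pose, the force, the opening and the grip force at its end, in the units of the state.
- r.sense(): the state, without advancing time (a new reading comes with each control period).
- r.capture(name): name is "scene" or "top"; returns a dict with "pixels" (420x560x3 uint8, red, green, blue), "fovy" (degrees; the focal length in pixels is half the picture's height over the tangent of half this angle, whatever the lens; pixels are square), "cx", "cy" (the principal point, pixels), "origin" and "orientation" of the camera in the world. Camera axes: x right, y down, z forward; pixel columns grow to the right and rows downward; lengths in m; the calibration is good to about 2 mm. A picture is of the moment at which its call begins. There is no depth.
- r.finish_job(): hands the job in; it is judged then, once.
The state is a dict: "time_s": time; "joints": joint angles; "joint_velocities": joint speeds; "effort": joint torques, N m; "tcp_pos": TCP position; "ee_rot": TCP orientation; "wrist_force": force on the tool from outside, world axes, zero at the start; "moment": the same for the moment, N m; "gripper_width": opening from 0.0 (shut) to 1.0 (fully open); "gripper_force": force on a finger pad.
Only numpy, scipy, OpenCV 4.12 (cv2) and the standard library are available. Lean on these libraries where they do the work, as an engineer would, in place of code of your own. Each camera call takes 0.05 s, during which the arm holds its last target. There are 200 camera calls.

## Task

With closed fingers, sweep the nut, the pivot cup and the bearing along the steel tray and over its open end so that all three drop into the green bin, then push the bin's flap lid over so that it falls fully shut. Only push: do not pinch or lift any of the parts. Leave the wheels, the truck, the jar and the wrench where they are.

Things in the scene. Friction and masses are not known exactly. Their poses are not given: they have to be found in the camera images.
- tray: Fixed steel tray on a wooden riser; origin on the bench under its centre, yaw up to 0.1 rad. Floor 83 mm above the bench, 156 mm along its x, 320 mm along its y. Rims 3 mm thick rise 15 mm above the floor on both x sides and the +y end. The -y end is open: its lip (y = -160 mm) overhangs the inside of the bin by 8 mm, so what is pushed over it drops into the bin.
- bin: Fixed green plastic open-topped bin, 155 mm (x) by 130 mm (y) by 70 mm high, walls 4 mm, axes parallel to the tray's; origin at the centre of its underside, 213 mm from the tray's origin along the tray's -y. Its rim is 13 mm lower than the tray's floor.
- lid (a joint): Angle of the bin's green flap lid, rad: 0 = shut, lying on the rim; 1.95 = fully open, leaning back beyond upright. It starts open at about 1.72 to 1.92. Hinge friction holds it open above about 1.2; pushed below that it falls shut by its own weight.
- lid_hinge (a point): Point on the lid's hinge line, mid-width of the lid, fixed on the bin's far (+x) rim, 77.5 mm along the bin's +x from its origin and 70.5 mm above the bench. The hinge line runs along the bin's y; the lid is 114 mm wide along it, 6 mm thick, and reaches 154 mm from it.
- lid_edge (a point): Mid-point of the lid's free edge, 154 mm from the hinge; about 0.22 m above the bench when the lid stands open. When it stands open, the lid's outer face looks to the bin's +x, away from the robot.
- nut: Loose chrome hexagonal kingpin nut lying flat on the tray, 17 mm across flats, 10 mm high, 12 to 21 g; origin at the centre of its underside.
- cup: Loose black nylon pivot cup standing on its flange on the tray: flange 24 mm diameter and 4 mm high, 13 mm high in all, 10 to 18 g; origin at the centre of its underside.
- bearing: Loose steel wheel bearing lying flat on the tray, ring 22 mm outside, 8 mm hole, 7 mm high, 10 to 18 g; origin at the centre of its underside.
- wheel_1: loose sky-blue skate wheel lying flat, 52 mm diameter, 32 mm high, origin at the centre of its underside; stands on the tray near its closed +y end; not part of the job, to be left where it is
- wheel_2: loose sky-blue skate wheel lying flat, 52 mm diameter, 32 mm high, origin at the centre of its underside; stands on the tray near its closed +y end; not part of the job, to be left where it is
- wheel_3: loose sky-blue skate wheel lying flat, 52 mm diameter, 32 mm high, origin at the centre of its underside; on the bench to the right; not part of the job, to be left where it is
- wheel_4: loose sky-blue skate wheel lying flat, 52 mm diameter, 32 mm high, origin at the centre of its underside; on the bench to the left; not part of the job, to be left where it is
- truck: loose bare aluminium skateboard truck on the bench to the right, baseplate 55 x 80 mm, axle 200 mm long along its x, 62 mm high, origin at the centre of its underside; not part of the job, to be left where it is
- jar: loose clear jar, 64 mm diameter, 85 mm high, on the bench to the left, origin at the centre of its underside; not part of the job, to be left where it is
- wrench: loose steel wrench, 160 mm long, lying on the bench to the left, origin at its middle on the bench; not part of the job, to be left where it is
Not all that is in view belongs to the job. What is shaped like the bin but pink or purple is not meant.

How it is judged (in metres and radians):
On the way, in this order (a step that is already met when the one before it is completed fails the run):
1. nut, pivot cup and bearing are all in the bin, with the lid still open (x of nut in the frame of bin between -0.075 and 0.075 m and y of nut in the frame of bin between -0.062 and 0.062 m and z of each of nut, cup, bearing in the frame of bin below 0.05 m and x of cup in the frame of bin between -0.075 and 0.075 m and y of cup in the frame of bin between -0.062 and 0.062 m and x of bearing in the frame of bin between -0.075 and 0.075 m and y of bearing in the frame of bin between -0.062 and 0.062 m and value of joint lid above 0.8 rad), for 0.1 s.
2. the lid is shut (value of joint lid below 0.06 rad), for 0.2 s.
At the end, for the whole second after the job is handed in: Nut, pivot cup and bearing lie at rest inside the bin (origins within its walls and less than 50 mm above its underside), the lid is shut to within 0.06 rad, and every wheel, the truck, the jar and the wrench are within 20 mm of where they started (x of nut in the frame of bin between -0.075 and 0.075 m and y of nut in the frame of bin between -0.062 and 0.062 m and z of each of nut, cup, bearing in the frame of bin below 0.05 m and x of cup in the frame of bin between -0.075 and 0.075 m and y of cup in the frame of bin between -0.062 and 0.062 m and x of bearing in the frame of bin between -0.075 and 0.075 m and y of bearing in the frame of bin between -0.062 and 0.062 m and value of joint lid below 0.06 rad and linear speed of each of nut, cup, bearing below 0.02 m/s and distance of each of wheel_1, wheel_2, wheel_3, wheel_4, truck, jar, wrench from where it was at the start of the episode below 0.02 m); the robot touches nothing.
It fails at once if a part is lifted more than 30 mm off the tray (height (world z) of any of nut, cup, bearing above 0.113 m).
It fails at once if a part on the tray is taken between the fingers (TCP less than 7 mm sideways from the part's origin and less than 24 mm above the tray floor) ((horizontal distance between the grasp point and nut below 0.007 m and height (world z) of the grasp point below 0.107 m and height (world z) of nut above 0.08 m) or (horizontal distance between the grasp point and cup below 0.007 m and height (world z) of the grasp point below 0.107 m and height (world z) of cup above 0.08 m) or (horizontal distance between the grasp point and bearing below 0.007 m and height (world z) of the grasp point below 0.107 m and height (world z) of bearing above 0.08 m)).
It fails at once if a wheel, the truck, the jar or the wrench is moved more than 20 mm (distance of any of wheel_1, wheel_2, wheel_3, wheel_4, truck, jar, wrench from where it was at the start of the episode above 0.02 m).
It also fails if it takes over 67 s, if anything falls off the work surface, if the arm or the gripper's body presses on something with over 40 N, if the wrist force passes 120 N, or if a joint passes its speed limit or range.

## Working session

There is one attempt and no reset: what is moved stays moved. The work goes in short steps, Python scripts to look and compute and a shell command to move; the robot and the scene stay as the last step left them, time stands still between calls to the robot, and variables do not carry over. Pictures are saved under pics/ and viewed, at most 10 in all, crops included, and the job is handed in when it is done.

```bash
mkdir -p pics
cat > h.py <<'E'
import numpy as np,cv2
from station import r
def cap(n,f):
    c=r.capture(n); cv2.imwrite('pics/'+f,np.ascontiguousarray(c['pixels'][:,:,::-1])); return c
def ray(c,u,v):
    f=210/np.tan(np.radians(c['fovy'])/2); R=np.array(c['orientation'])
    d=R@np.array([(u-c['cx'])/f,(v-c['cy'])/f,1]); return np.array(c['origin']),d
def atz(c,u,v,z):
    o,d=ray(c,u,v); return o+d*(z-o[2])/d[2]
def proj(c,p):
    f=210/np.tan(np.radians(c['fovy'])/2); q=np.array(c['orientation']).T@(np.array(p)-np.array(c['origin'])); return c['cx']+f*q[0]/q[2],c['cy']+f*q[1]/q[2]
def tri(a,pa,b,pb):
    o1,d1=ray(a,*pa);o2,d2=ray(b,*pb);A=np.c_[d1,-d2]
    t=np.linalg.lstsq(A,o2-o1,rcond=None)[0];x=o1+d1*t[0];y=o2+d2*t[1];return (x+y)/2,np.linalg.norm(x-y)
E
python3 - <<'E'
from h import *
import pickle
d={}
for n in('scene','top'):
    c=cap(n,n+'0.png');d[n]=c
    print(n,c['fovy'],c['cx'],c['cy'],c['origin'],np.round(c['orientation'],3).tolist())
pickle.dump(d,open('c0.pkl','wb'))
s=r.sense();print(s['tcp_pos'],np.round(s['ee_rot'],3).tolist(),s['time_s'])
E
```

```text
scene 43.92240568893844 275.18767675245124 205.76880171439936 [0.84813236 0.58359423 1.27897125] [[-0.832, 0.477, -0.284], [0.555, 0.719, -0.418], [0.004, -0.505, -0.863]]
top 47.28619289645931 276.27793563692205 207.5365003948557 [0.27035701 0.00430549 1.35099367] [[0.015, -0.989, 0.147], [-1.0, -0.016, -0.008], [0.01, -0.147, -0.989]]
[0.16221264 0.60307173 0.2402592 ] [[0.966, -0.26, -0.0], [-0.26, -0.966, -0.002], [0.0, 0.002, -1.0]] 0.1
```

View pics/scene0.png

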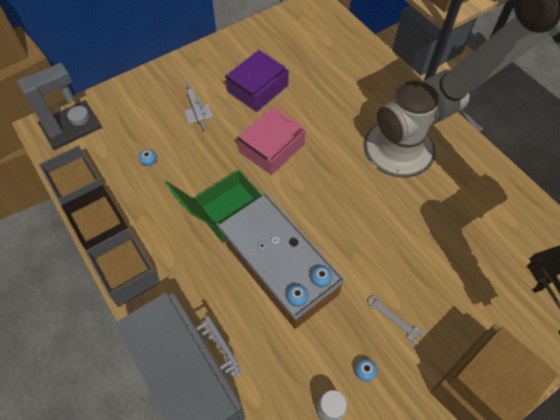

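View pics/top0.png

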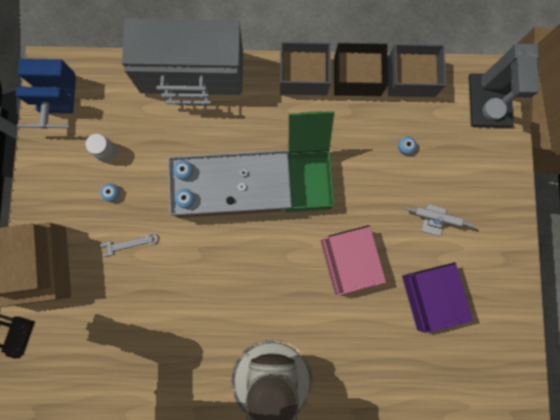

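The scene view shows the green bin at (228,197) with its lid at (198,210), the tray at (280,255), and parts near (275,240), (262,245) and (294,242). The top view shows the bin at (311,182), the lid at (311,132), and parts at (245,173), (242,187) and (230,200). The pink bin (353,260) and the purple bin (438,298) in the top view are decoys.

Run:
```python
import cv2
a=cv2.imread('pics/top0.png')[105:225,160:345];cv2.imwrite('pics/tc.png',cv2.resize(a,None,fx=4,fy=4,interpolation=cv2.INTER_CUBIC))
a=cv2.imread('pics/scene0.png')[175:325,160:350];cv2.imwrite('pics/sc.png',cv2.resize(a,None,fx=4,fy=4,interpolation=cv2.INTER_CUBIC))
```

```text
(no output)
```

View pics/tc.png

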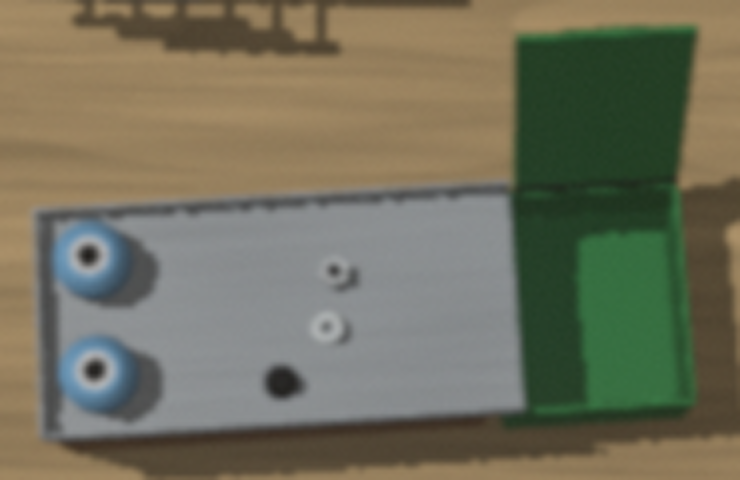

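View pics/sc.png

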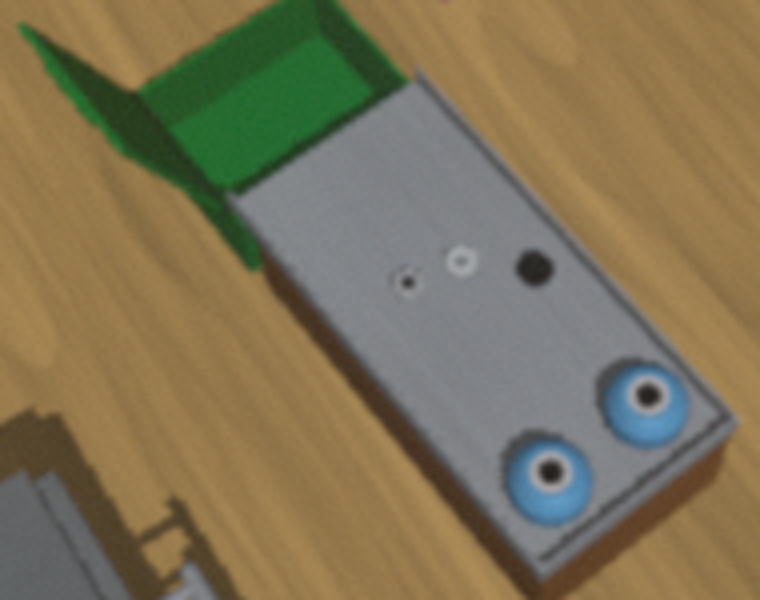

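Candidates, in top-crop pixels:
- **Nut:** small chrome piece at (336,271).
- **Bearing:** larger ring at (328,327).
- **Cup:** black disc at (282,382).
- **Wheels:** (90,256) and (95,371), to be left alone.
- **Bin:** the green one at (610,310). The pink and purple bins are rejected.

In the scene crop the nut is at (406,283), the bearing at (461,261) and the cup at (535,268).

Run:
```python
from h import *
import pickle
d=pickle.load(open('c0.pkl','rb'));T,S=d['top'],d['scene']
t=lambda x,y:(160+(x+.5)/4-.5,105+(y+.5)/4-.5)
s=lambda x,y:(160+(x+.5)/4-.5,175+(y+.5)/4-.5)
P={'nut':((336,271),(407,283)),'bearing':((328,327),(461,261)),'cup':((282,382),(535,267)),'wheelN':((95,371),(648,396)),'wheelF':((88,256),(550,471)),
'lipfar':((511,188),(228,190)),'lipnear':((524,411),(418,72)),'+yfar':((36,210),(541,578)),'+ynear':((44,437),(737,421)),'lidtopR':((697,28),(20,25)),'lidtopL':((517,38),(127,157))}
W={}
for k,(a,b) in P.items():
    x,e=tri(T,t(*a),S,s(*b));W[k]=x;print(k,np.round(x*1000,1),'gap',round(e*1000,1))
    for z in(.083,.09,.098):print('   z',z,np.round(atz(T,*t(*a),z)*1000,1)[:2],np.round(atz(S,*s(*b),z)*1000,1)[:2])
```

```text
nut [551.6  84.   90. ] gap 1.6
   z 0.083 [553.7  83.9] [549.3  81.7]
   z 0.09 [552.2  83.5] [551.   84.6]
   z 0.098 [550.4  83. ] [553.  88.]
bearing [513.7  88.7  87.1] gap 1.8
   z 0.083 [515.2  88.3] [511.9  87.7]
   z 0.09 [513.8  87.9] [513.9  90.6]
   z 0.098 [512.3  87.3] [516.1  93.9]
cup [476.3 118.3  86.2] gap 1.2
   z 0.083 [477.2 118.1] [474.9 117.4]
   z 0.09 [476.1 117.5] [477.  120.2]
   z 0.098 [474.8 116.8] [479.5 123.3]
wheelN [477.3 237.9 113.4] gap 0.9
   z 0.083 [482.7 243.3] [467.2 229.2]
   z 0.09 [481.5 242. ] [469.5 231.2]
   z 0.098 [480.1 240.5] [472.  233.6]
wheelF [553.9 245.1 115.1] gap 0.0
   z 0.083 [561.3 251.4] [545.8 235.8]
   z 0.09 [559.7 250. ] [547.6 237.8]
   z 0.098 [557.8 248.5] [549.6 240.1]
lipfar [611.4 -33.9  92.7] gap 1.6
   z 0.083 [613.4 -33.6] [610.  -39.5]
   z 0.09 [611.5 -33.4] [611.4 -35.9]
   z 0.098 [609.3 -33.2] [613.  -31.7]
lipnear [459.2 -43.7  89.2] gap 0.2
   z 0.083 [460.2 -44. ] [457.1 -46.9]
   z 0.09 [459.2 -43.7] [459.4 -43.2]
   z 0.098 [458.  -43.4] [462. -39.]
+yfar [590.4 287.8  87.8] gap 2.6
   z 0.083 [592.5 287.9] [588.4 287.5]
   z 0.09 [590.7 286.4] [589.9 289.3]
   z 0.098 [588.7 284.6] [591.7 291.3]
+ynear [435.5 274.3  92. ] gap 2.5
   z 0.083 [437.6 275.3] [431.5 272.8]
   z 0.09 [436.7 273.8] [433.9 274.6]
   z 0.098 [435.6 272.1] [436.7 276.7]
lidtopR [ 683.1 -143.9  208.9] gap 1.1
   z 0.083 [ 729.1 -160.6] [ 663.3 -228.9]
   z 0.09 [ 726.6 -159.7] [ 664.3 -224.2]
   z 0.098 [ 723.7 -158.7] [ 665.6 -218.7]
lidtopL [674.5 -30.8 204.4] gap 5.6
   z 0.083 [719.7 -36.6] [652.8 -97.6]
   z 0.09 [717.2 -36.3] [654.  -93.7]
   z 0.098 [714.4 -36.1] [655.3 -89.1]
```

Tray: centre (524,121), yaw about +0.07 rad. Corner heights and the 320 mm length check out, and the wheel tops come out at 0.115 m as expected. I'll align the fingers along tray y, turning +19°, so the body clears the lid, then sweep one part at a time.

```bash
python3 -m jog '0 32 -40 0 9.5;0 32 -40 0 9.5;0 32 -40 0 0;0 32 -40 0 0;0 32 -40 0 0' && python3 -m jog '0 32 -40 0 0;0 32 -40 0 0;0 32 -40 0 0;0 32 -40 0 0;0 32 -40 0 0' && python3 -m jog '0 32 -40 0 0;0 35 -44 -20 0;0 0 0 -30 0;0 0 0 -30 0;0 0 0 0 0'; python3 -c "
from h import *
s=r.sense();print(s['tcp_pos'],np.round(s['ee_rot'],3).tolist(),s['time_s'])"
```

```text
time_s: 0.72
tcp_pos: [0.323, 0.4019, 0.2409]
ee_rot: [[0.998, 0.069, -0.0], [0.069, -0.998, -0.001], [-0.0, 0.001, -1.0]]
wrist_force: [0.2, 0.7, 0.9]
gripper_width: 0.518
gripper_force: 0.0
time_s: 1.35
tcp_pos: [0.483, 0.202, 0.241]
ee_rot: [[0.998, 0.069, -0.0], [0.069, -0.998, -0.0], [-0.0, 0.0, -1.0]]
wrist_force: [0.5, 1.1, 0.2]
gripper_width: 0.022
gripper_force: 0.0
time_s: 1.98
tcp_pos: [0.5476, 0.1185, 0.1586]
ee_rot: [[0.998, 0.068, -0.006], [0.068, -0.998, -0.003], [-0.006, 0.002, -1.0]]
wrist_force: [0.2, -0.1, 0.5]
gripper_width: 0.009
gripper_force: 0.0
[0.54762388 0.11848853 0.15858454] [[0.998, 0.068, -0.006], [0.068, -0.998, -0.003], [-0.006, 0.002, -1.0]] 1.975
```

```bash
python3 -m jog '0 1 0 -25 0;0 0 0 -15 0;0 0 0 -10 0;0 0 0 -2 0;0 0 0 0 0'; python3 -c "
from h import *
c=cap('scene','s1.png');b=cap('top','t1.png')
a=c['pixels'][175:325,160:350,::-1];t=b['pixels'][130:220,200:340,::-1]
a=cv2.resize(a,(475,375),interpolation=2);t=cv2.resize(t,(475,305)[:2],interpolation=2)
cv2.imwrite('pics/m1.png',a[:, :]);"
```

```text
time_s: 2.6
tcp_pos: [0.5507, 0.1197, 0.1098]
ee_rot: [[0.998, 0.069, 0.001], [0.069, -0.998, 0.0], [0.001, -0.0, -1.0]]
wrist_force: [0.0, 0.3, 0.4]
gripper_width: 0.007
gripper_force: 0.0
```

View pics/m1.png

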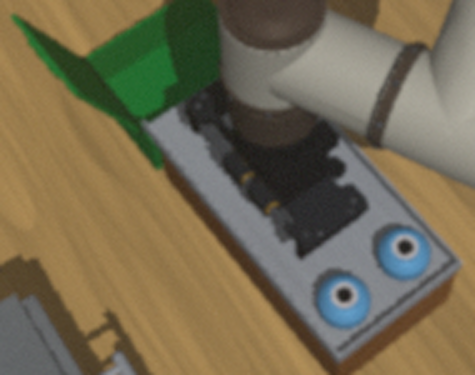

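The gripper lies along the tray and hides the parts, and it is clear of the lid. I'll lower the last 5 mm and sweep the nut.

```bash
python3 -m jog '0 -2 0 -4 0;0 0 0 -1 0;0 0 0 0 0' && python3 -m jog '0 0.8 -12 0 0;0 0.8 -12 0 0;0 0.8 -12 0 0;0 0.8 -12 0 0;0 0.8 -12 0 0' && python3 -m jog '0 0.8 -12 0 0;0 0.8 -12 0 0;0 0.8 -12 0 0;0 0.8 -12 0 0;0 0.8 -12 0 0'
```

```text
time_s: 3.08
tcp_pos: [0.5483, 0.1195, 0.1042]
ee_rot: [[0.998, 0.069, -0.0], [0.069, -0.998, -0.0], [-0.0, 0.0, -1.0]]
wrist_force: [0.0, 0.1, 0.1]
gripper_width: 0.008
gripper_force: 0.0
time_s: 3.7
tcp_pos: [0.5524, 0.0585, 0.1043]
ee_rot: [[0.998, 0.068, 0.0], [0.068, -0.998, 0.0], [0.0, -0.0, -1.0]]
wrist_force: [0.0, 0.3, 0.8]
gripper_width: 0.005
gripper_force: 0.1
time_s: 4.32
tcp_pos: [0.5564, -0.0012, 0.1043]
ee_rot: [[0.998, 0.069, 0.0], [0.069, -0.998, 0.0], [0.0, -0.0, -1.0]]
wrist_force: [-0.6, 0.6, 0.4]
gripper_width: 0.004
gripper_force: 0.2
```

```bash
python3 -m jog '0 0.8 -12 0 0;0 0.8 -12 0 0;0 0.3 -4 0 0;0 0 0 0 0;0 0 0 45 0' && python3 -m jog '0 -10 50 30 0;0 -12 50 20 0;0 -12 50 0 0;0 -12 50 0 0;0 -6 30 0 0' && python3 -m jog '0 0 0 0 0'; python3 -c "
from h import *
import pickle
S=cap('scene','s2.png');T=cap('top','t2.png');pickle.dump((S,T),open('c2.pkl','wb'))
a=S['pixels'][165:285,190:350,::-1];t=T['pixels'][110:220,200:340,::-1]
cv2.imwrite('pics/m2.png',np.hstack([cv2.resize(a,None,fx=2.5,fy=2.5,interpolation=2),cv2.resize(np.ascontiguousarray(t),(382,300),interpolation=2)]))"
```

```text
time_s: 4.95
tcp_pos: [0.5557, -0.0287, 0.1463]
ee_rot: [[0.998, 0.068, -0.009], [0.068, -0.998, -0.001], [-0.009, 0.001, -1.0]]
wrist_force: [1.2, -0.2, 0.7]
gripper_width: 0.001
gripper_force: 0.0
time_s: 5.58
tcp_pos: [0.5053, 0.204, 0.1995]
ee_rot: [[0.997, 0.071, 0.0], [0.071, -0.997, 0.0], [0.0, -0.0, -1.0]]
wrist_force: [0.9, 0.8, 0.6]
gripper_width: 0.005
gripper_force: 0.0
time_s: 5.7
tcp_pos: [0.5057, 0.2037, 0.1992]
ee_rot: [[0.997, 0.073, 0.0], [0.073, -0.997, 0.0], [0.0, -0.0, -1.0]]
wrist_force: [-0.4, -0.5, 0.1]
gripper_width: 0.008
gripper_force: 0.0
```

View pics/m2.png

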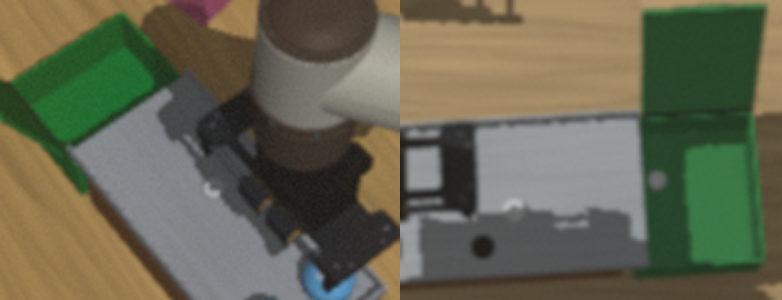

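The nut is in the bin at (657,180) in the right panel. The bearing (514,208) and the cup (483,246) have not moved. Next is the bearing.

```bash
python3 -m jog '0 3 -37 0 0;0 2 -37 -20 0;0 0 0 -40 0;0 0 0 -28 0;0 0 0 0 0' && python3 -m jog '0 0 0 -7 0;0 0 0 0 0;0 0 0 0 0'
```

```text
time_s: 6.42
tcp_pos: [0.5099, 0.1255, 0.1094]
ee_rot: [[0.998, 0.067, -0.005], [0.067, -0.998, -0.003], [-0.005, 0.002, -1.0]]
wrist_force: [-0.1, -0.3, 0.0]
gripper_width: 0.009
gripper_force: 0.0
time_s: 6.8
tcp_pos: [0.5117, 0.1278, 0.1051]
ee_rot: [[0.998, 0.069, 0.002], [0.069, -0.998, 0.001], [0.002, -0.001, -1.0]]
wrist_force: [0.3, -0.3, 0.6]
gripper_width: 0.004
gripper_force: 0.0
```

```bash
python3 -m jog '0 0 -12 -1 0;0 0.8 -12 0 0;0 0.8 -12 0 0;0 0.8 -12 0 0;0 0.8 -12 0 0' && python3 -m jog '0 0.8 -12 0 0;0 0.8 -12 0 0;0 0.8 -12 0 0;0 0.8 -12 0 0;0 0.8 -12 0 0' && python3 -m jog '0 0.8 -12 0 0;0 0.8 -12 0 0;0 0.8 -12 0 0;0 0.3 -4 0 0;0 0 0 0 0' && python3 -m jog '0 0 0 45 0;0 -10 50 30 0;0 -14 55 20 0;0 -15 55 0 0;0 -15 55 0 0' && python3 -m jog '0 0 17 0 0;0 0 0 0 0'; python3 -c "
from h import *
import pickle
S=cap('scene','s3.png');T=cap('top','t3.png');pickle.dump((S,T),open('c3.pkl','wb'))
a=S['pixels'][165:285,190:350,::-1];t=T['pixels'][110:220,200:340,::-1]
cv2.imwrite('pics/m3.png',np.hstack([cv2.resize(a,None,fx=2.5,fy=2.5,interpolation=2),cv2.resize(np.ascontiguousarray(t),(382,300),interpolation=2)]))"
```

```text
time_s: 7.42
tcp_pos: [0.5145, 0.0665, 0.1033]
ee_rot: [[0.998, 0.068, 0.0], [0.068, -0.998, 0.0], [0.0, -0.0, -1.0]]
wrist_force: [-0.1, 0.3, -0.2]
gripper_width: 0.004
gripper_force: 0.1
time_s: 8.05
tcp_pos: [0.5185, 0.0067, 0.1032]
ee_rot: [[0.998, 0.069, -0.0], [0.069, -0.998, -0.0], [-0.0, 0.0, -1.0]]
wrist_force: [0.2, 0.6, 0.7]
gripper_width: 0.008
gripper_force: 0.1
time_s: 8.68
tcp_pos: [0.5211, -0.0328, 0.1032]
ee_rot: [[0.998, 0.068, -0.0], [0.068, -0.998, -0.0], [-0.0, 0.0, -1.0]]
wrist_force: [-0.2, -1.2, 0.5]
gripper_width: 0.003
gripper_force: 0.0
time_s: 9.3
tcp_pos: [0.4664, 0.1846, 0.1989]
ee_rot: [[0.998, 0.069, 0.001], [0.069, -0.998, 0.001], [0.001, -0.001, -1.0]]
wrist_force: [0.9, 0.5, 0.3]
gripper_width: 0.004
gripper_force: 0.0
time_s: 9.55
tcp_pos: [0.467, 0.2006, 0.1981]
ee_rot: [[0.997, 0.071, -0.0], [0.071, -0.997, -0.0], [-0.0, 0.0, -1.0]]
wrist_force: [-0.7, -0.5, -0.0]
gripper_width: 0.002
gripper_force: 0.0
```

View pics/m3.png

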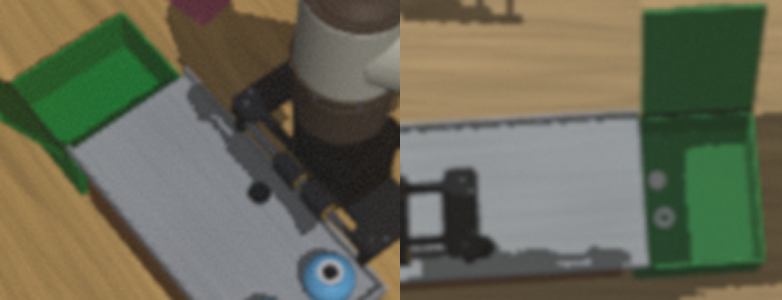

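The nut (657,180) and bearing (664,217) are both in the bin, and the cup is unmoved. Next is the cup.

```bash
python3 -m jog '0 4 -22 0 0;0 3 -22 -10 0;0 0 0 -40 0;0 0 0 -30 0;0 0 0 0 0' && python3 -m jog '0 0 0 -14 0;0 0 0 0 0;0 0 0 0 0'
```

```text
time_s: 10.28
tcp_pos: [0.4729, 0.1531, 0.1163]
ee_rot: [[0.998, 0.066, -0.005], [0.066, -0.998, -0.003], [-0.005, 0.003, -1.0]]
wrist_force: [0.5, 0.2, -0.0]
gripper_width: 0.005
gripper_force: 0.0
time_s: 10.65
tcp_pos: [0.4746, 0.1558, 0.1049]
ee_rot: [[0.998, 0.069, 0.001], [0.069, -0.998, 0.001], [0.001, -0.001, -1.0]]
wrist_force: [-0.6, 0.0, -0.0]
gripper_width: 0.004
gripper_force: 0.0
```

```bash
python3 -m jog '0 0 -12 -1 0;0 0.8 -12 0 0;0 0.8 -12 0 0;0 0.8 -12 0 0;0 0.8 -12 0 0' && python3 -m jog '0 0.8 -12 0 0;0 0.8 -12 0 0;0 0.8 -12 0 0;0 0.8 -12 0 0;0 0.8 -12 0 0' && python3 -m jog '0 0.8 -12 0 0;0 0.8 -12 0 0;0 0.8 -12 0 0;0 0.8 -12 0 0;0 0.8 -12 0 0' && python3 -m jog '0 0.8 -12 0 0;0 0.2 -2 0 0;0 0 0 0 0;0 0 0 45 0;0 -3 50 40 0' && python3 -m jog '0 -3 50 30 0;0 -3 50 0 0;0 -3 50 0 0;0 0 0 0 0'; python3 -c "
from h import *
S=cap('scene','s4.png');T=cap('top','t4.png')
a=S['pixels'][165:285,190:350,::-1];t=T['pixels'][110:220,200:340,::-1]
cv2.imwrite('pics/m4.png',np.hstack([cv2.resize(a,None,fx=2.5,fy=2.5,interpolation=2),cv2.resize(np.ascontiguousarray(t),(382,300),interpolation=2)]))"
```

```text
time_s: 11.28
tcp_pos: [0.4774, 0.0946, 0.1033]
ee_rot: [[0.998, 0.069, 0.0], [0.069, -0.998, 0.0], [0.0, -0.0, -1.0]]
wrist_force: [0.5, -0.2, 0.6]
gripper_width: 0.001
gripper_force: 0.2
time_s: 11.9
tcp_pos: [0.4814, 0.0347, 0.1033]
ee_rot: [[0.998, 0.069, 0.0], [0.069, -0.998, 0.0], [0.0, -0.0, -1.0]]
wrist_force: [-0.4, 0.9, 0.3]
gripper_width: 0.009
gripper_force: 0.2
time_s: 12.52
tcp_pos: [0.4854, -0.0253, 0.1032]
ee_rot: [[0.998, 0.069, -0.0], [0.069, -0.998, -0.0], [-0.0, 0.0, -1.0]]
wrist_force: [-1.1, 0.2, 0.2]
gripper_width: 0.009
gripper_force: 0.2
time_s: 13.15
tcp_pos: [0.4835, 0.0095, 0.1882]
ee_rot: [[0.998, 0.065, -0.0], [0.065, -0.998, -0.001], [-0.0, 0.001, -1.0]]
wrist_force: [2.2, -0.4, 0.4]
gripper_width: 0.003
gripper_force: 0.0
time_s: 13.65
tcp_pos: [0.4741, 0.1634, 0.2173]
ee_rot: [[0.997, 0.074, 0.001], [0.074, -0.997, 0.001], [0.001, -0.0, -1.0]]
wrist_force: [-0.5, 0.4, 0.2]
gripper_width: 0.003
gripper_force: 0.0
```

View pics/m4.png

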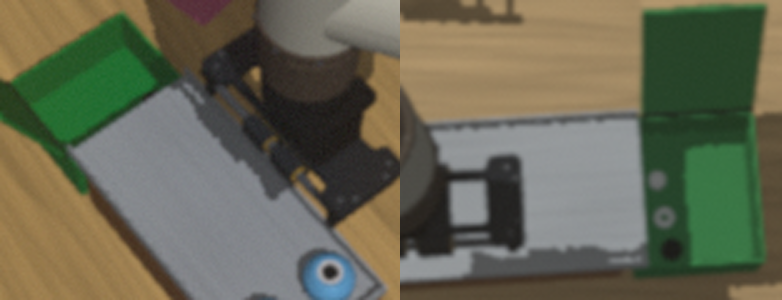

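All three parts are in the bin: nut (657,180), bearing (664,217) and cup (671,250). Next I go over and behind the lid.

```bash
python3 -m jog '0 0 0 40 0;0 0 -40 35 0;0 20 -50 0 0;0 30 -50 0 0;0 40 -40 0 0' && python3 -m jog '0 40 -40 0 0;0 50 -25 0 0;0 50 0 0 0;0 16 0 0 0;0 0 0 0 0'
```

```text
time_s: 14.38
tcp_pos: [0.5643, -0.0228, 0.293]
ee_rot: [[0.998, 0.067, 0.001], [0.067, -0.998, 0.0], [0.001, -0.0, -1.0]]
wrist_force: [1.0, 0.4, -0.2]
gripper_width: 0.004
gripper_force: 0.0
time_s: 15.0
tcp_pos: [0.7206, -0.0862, 0.2902]
ee_rot: [[0.998, 0.067, -0.003], [0.067, -0.998, -0.0], [-0.003, -0.0, -1.0]]
wrist_force: [-0.1, -0.2, -1.6]
gripper_width: 0.005
gripper_force: 0.0
```

```bash
python3 -m jog '0 3 0 -40 0;0 0 0 -40 0;0 0 0 -20 0;0 0 0 0 0;0 -12 -1 0 0' && python3 -m jog '0 -15 -1 0 0;0 -15 -1 0 0;0 -15 -1 0 0;0 -15 -1 0 0;0 -15 -1 0 0' && python3 -m jog '0 -15 -1 0 0;0 -15 -1 0 0;0 -15 -1 0 0;0 -15 -1 0 0;0 -10 -1 0 0' && python3 -m jog '0 0 0 40 0;0 0 0 50 0;0 0 50 10 0;0 -30 50 0 0;0 -30 50 0 0' && python3 -m jog '0 -30 50 0 0;0 0 30 0 0;0 0 0 0 0';  python3 -c "
from h import *
S=cap('scene','s5.png');T=cap('top','t5.png')
a=S['pixels'][165:285,190:350,::-1];t=T['pixels'][110:220,200:340,::-1]
cv2.imwrite('pics/m5.png',np.hstack([cv2.resize(a,None,fx=2.5,fy=2.5,interpolation=2),cv2.resize(np.ascontiguousarray(t),(382,300),interpolation=2)]))"
```

```text
time_s: 15.62
tcp_pos: [0.7116, -0.0861, 0.1938]
ee_rot: [[0.998, 0.069, 0.003], [0.069, -0.998, -0.0], [0.003, 0.001, -1.0]]
wrist_force: [0.0, -0.8, -0.1]
gripper_width: 0.005
gripper_force: 0.0
time_s: 16.25
tcp_pos: [0.636, -0.0909, 0.1949]
ee_rot: [[0.998, 0.069, 0.004], [0.069, -0.998, 0.0], [0.004, 0.0, -1.0]]
wrist_force: [-0.0, 0.4, 0.3]
gripper_width: 0.003
gripper_force: 0.6
time_s: 16.88
tcp_pos: [0.5655, -0.0959, 0.1935]
ee_rot: [[0.998, 0.069, 0.002], [0.069, -0.998, 0.0], [0.002, 0.0, -1.0]]
wrist_force: [-0.2, -0.2, 0.2]
gripper_width: 0.007
gripper_force: 0.0
time_s: 17.5
tcp_pos: [0.5055, 0.0554, 0.2926]
ee_rot: [[0.998, 0.068, 0.001], [0.068, -0.998, 0.0], [0.001, -0.0, -1.0]]
wrist_force: [-0.1, 0.9, -0.1]
gripper_width: 0.005
gripper_force: 0.0
time_s: 17.88
tcp_pos: [0.476, 0.1358, 0.2927]
ee_rot: [[0.997, 0.072, 0.001], [0.072, -0.997, 0.001], [0.001, -0.001, -1.0]]
wrist_force: [0.2, -0.6, 0.1]
gripper_width: 0.006
gripper_force: 0.0
```

View pics/m5.png

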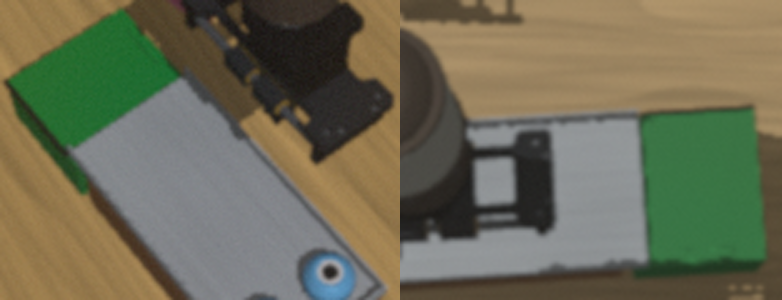

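The lid lies flat on the bin at (700,190) in the right panel, and the arm is clear of everything.

```bash
python3 -m jog '0 0 0 0 0;0 0 0 0 0;0 0 0 0 0;0 0 0 0 0'; python3 -c "
from station import r
print(r.finish_job())"
```

```text
time_s: 18.48
tcp_pos: [0.4765, 0.134, 0.2922]
ee_rot: [[0.998, 0.068, -0.0], [0.068, -0.998, -0.0], [-0.0, 0.0, -1.0]]
wrist_force: [-0.3, -0.1, -0.2]
gripper_width: 0.005
gripper_force: 0.0
the job is handed in; nothing more can be done
None
```

The nut, pivot cup and bearing were swept into the green bin, the lid was pushed shut, and the job was handed in at about 18.5 s; the final camera check showed the lid flat on the rim, and no verdict was returned.

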